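Fit an air filter bowl on its head and hold it at the bleed position

TASK

Take the blue air-filter bowl from its wooden cradle, turn it mouth down over the upright brass post of the filter head, and lower it with its two lugs through the two gaps in the collar until it is fully home. Then twist it clockwise (seen from above) so that its white stripes point at the yellow bands, half way to the lock, never pushing on into the click, and finish while still gripping the knob firmly and holding it there against the return spring. Leave the mug, tape measure, wax tin and steel ring undisturbed.

Things in the scene. Friction and masses are not known exactly. Their poses are not given: they have to be found in the camera images.
- bowl: blue round filter bowl, 0.16 kg: a cup of 56 mm outside diameter (rim tapered to 52), 46 mm bore, 70 mm long, 65 deep, with a black wing knob on its closed end; 119 mm long in all. Origin: centre of its mouth; own x points out of the mouth along the axis. Starts lying in the cradle: x level, own z up, axis 60 mm above the bench. A half turn about its axis makes no difference.
- mouth (a point): centre of the bowl's mouth (the bowl's origin), on the bowl
- knob (a point): centre of the bowl's wing knob, the place to grip, on the bowl's axis at own x = -100 mm. The wing spans x = -79 to -119 mm, is 38 mm wide along the bowl's z and 12 mm thick along its y, so it is gripped across y.
- lug (a point): outer end of one of the bowl's two steel lugs. They lie opposite each other along the bowl's +z and -z, are rounded, 14 mm wide, reach 35 mm from the axis and span x = -3 to -9 mm; a white stripe runs along the bowl from each lug.
- cradle: wooden V cradle fixed to the bench, board 80 x 100 x 12 mm, origin centre of its underside, x along the V as the bowl's mouth points, z up. The V is 52 mm long, up to 56 mm high and 43 mm each way in y. The bowl starts with its mouth at x = +42 mm; its knob overhangs the other end (centre at x = -58 mm), free on both sides and below.
- filter_head: round filter head fixed to the bench: foot 112 mm diameter, aluminium collar 89 mm diameter up to z = 45 mm, pipe stub low on +y out to 84 mm. Origin centre of its underside, z up. The collar's lip (z = 39 to 45) has a 61 mm opening with two 22 mm gaps for the lugs along own +x and -x (white marks). Home, the bowl's mouth is at z = 28 mm, the knob's centre at z = 128 mm.
- post_tip (a point): tip of the brass post, 18 mm thick, on the head's axis 84 mm above the bench
- yellow (a point): middle of one of the two yellow bands on the collar's top, 38 degrees clockwise from the head's +x (bands span 30 to 46). Bowl twist = angle of the bowl's z from the head's x, clockwise from above: 0 = lugs in the gaps (enters within about 6 degrees), two sprung balls first touch the lugs at about 52, locked (red marks) at 76. Stops bar turning anticlockwise.
- bleed_ring (a joint): angle (rad) of the sprung dark ring with red dogs in the collar: 0 at rest, growing clockwise from above, at most 1.22. The lugs push its dogs after about 6 degrees of free twist, so it reads about the bowl's twist minus 0.10 (0.56 at mid yellow). Return spring 0.03 N m at rest, plus 0.12 N m per rad.
- mug: white tea mug, 78 x 113 x 89 mm, bystander, origin at its underside
- tape: yellow tape measure, 72 x 79 x 64 mm, bystander, origin at its underside
- wax: round green and cream wax tin, 83 mm diameter, 27 mm high, bystander, origin centre of its underside
- ring: flat steel ring, 56 mm diameter, 6 mm thick, bystander, origin centre of its underside

How it is judged:
By the outcome, as a careful person would: the job done as asked, in the order asked, and still so for the second after the job is handed in, while the arm keeps its last pose, push and grip.
It also fails if it takes over 43 s, if anything falls off the work surface, if the arm or the gripper's body presses on something with over 40 N, if the wrist force passes 120 N, or if a joint passes its speed limit or range.

ROBOT

A 6-joint arm with a two-finger parallel gripper is mounted at the origin on a cart in front of the work surface, level with it; the furniture and walls round the work are solid. World frame = base frame: x ahead of the robot, y to its left, z up, the work surface at z = 0. Lengths are in m, angles in rad, forces in N, time in s.
With the tool pointing down it reaches from about 0.35 to 0.975 m from the base axis. Payload 4.9 kg.
Tool frame: the origin (TCP) lies on the front face of the gripper's body, between the roots of the fingers; the fingertips stand ctrl.finger_overhang ahead of it and the grasp point (between the pads) lies 54 mm ahead of it (ctrl.finger_overhang is the distance from the TCP to the fingertips, in m); z points along the fingers, y is the line along which they close (so a half turn about z gives the same grasp; the last joint's range is limited). The gripper opens to 85 mm and grips with 20 to 120 N. Pads are 22 mm wide; open, the fingers measure 114 mm over their backs; the gripper's body (76 mm by 85 mm) begins 54 mm behind the grasp point. The pads swing forward as they close: fully open they stand 13 mm farther back than shut.
Start: joints at [-1.224, 0.053, 1.613, -0, 1.476, -0.119], TCP at [0.281, -0.558, 0.304] pointing down, gripper open.
Joint ranges: [-3.01, 3.01], [-1.01, 2.22], [0.06, 2.58], [-1.02, 4.17], [0.09, 2.62], [-3.14, 3.14]. Speed limits (rad/s): [2.57, 2.57, 3.14, 3.14, 3.14, 3.14].

INTERFACE

Orientations are given as a rotation vector (axis times angle).
In Python, from station import ctrl, vision gives the robot as it stands. The module is installed in compiled form; this text tells all that it offers.
- The arm moves only by the tool drive_tool, never from a script. Its argument "rows" is a list of rows, each a list of 2 entries, a list of its own where there are three numbers: the shift along the tool's x, y, z in m, then the turn about the tool's z in rad. A call has 1 to 10 rows; each row shifts and turns the commanded pose from where the row before left it, along the tool's axes as they then stand; what a row does not reach is not made up. A row lasts 1/10 s, in which the tool goes at most 50 mm and 8.59 degrees, less where a joint would pass 70% of its speed; a pose out of reach is approached as far as the arm can. A call with a gripper value outside its range is refused whole. "jaw" is the closure, from 0 (fully open) to 1 (shut), set as the call begins (left out, the last holds). The fingers move at their own pace and stop on an object; "grip_force" is the grip in N (left out, the last holds). Time passes only in rows, so rows that do not move let the fingers close. It gives the time, the measured TCP pose, the force, the opening and the grip force at its end, in the units of the state.
- ctrl.get_obs(): the state, without advancing time (a new reading comes with each control period).
- vision.get_image(name): name is "scene" or "top"; returns a dict with "image" (480x640x3 uint8, blue, green, red), "vertical_fov" (degrees; the focal length in pixels is half the picture's height over the tangent of half this angle, whatever the lens; pixels are square), "cx", "cy" (the principal point, pixels), "dist_coeffs" ([k1, k2, p1, p2, k3] as OpenCV has them; the pictures are not rectified), "R" (3x3) and "t" (3): a world point X has camera coordinates R X + t. Camera axes: x right, y down, z forward; pixel columns grow to the right and rows downward; lengths in m; the calibration is good to about 2 mm. A picture is of the moment at which its call begins. There is no depth.
- ctrl.finish_job(): hands the job in; it is judged then, once.
The state is a dict: "t": time; "q": joint angles; "dq": joint speeds; "effort": joint torques, N m; "tool_pos": TCP position; "tool_rot": TCP orientation; "contact_force": force on the tool from outside, world axes, zero at the start; "wrist_torque": the same for the moment, N m; "opening": finger opening in m; "grip_force": force on a finger pad.
Only numpy, scipy, OpenCV 4.12 (cv2) and the standard library are available. Lean on these libraries where they do the work, as an engineer would, in place of code of your own. Each camera call takes 0.05 s, during which the arm holds its last target. There are 200 camera calls.

## Working session

There is one attempt and no reset: what is moved stays moved. The work goes in short steps, Python scripts to look and compute and a tool call to move; the robot and the scene stay as the last step left them, time stands still between calls to the robot, and variables do not carry over. Pictures are saved under pics/ and viewed, at most 15 in all, crops included, and the job is handed in when it is done.

Besides the shell and the picture viewer there is one more tool, called as a command line: name --argument value ..., lists and objects as JSON in quotes. drive_tool: Moves the arm, as the interface text tells. Its arguments: {"type":"object","properties":{"rows":{"type":"array","items":{"type":"array"}},"jaw":{"type":"number"},"grip_force":{"type":"number"}},"required":["rows"]}

```bash
mkdir -p pics; python3 - <<'E'
from station import ctrl, vision
import cv2,numpy as np,pickle
o=ctrl.get_obs(); print(o, ctrl.finger_overhang)
for n in("scene","top"):
    d=vision.get_image(n); cv2.imwrite(f"pics/{n}0.png",d["image"]); pickle.dump(d,open(f"{n}0.pkl","wb"))
    print(n,{k:v for k,v in d.items() if k!="image"}, -np.array(d["R"]).T@np.array(d["t"]))
E
```

```text
{'t': 0.0, 'q': array([-1.22398620e+00,  5.33349987e-02,  1.61431909e+00,  1.52954903e-05,
        1.47597232e+00, -1.19015146e-01]), 'dq': array([7.10095120e-04, 5.64629144e-04, 1.05185878e-03, 2.21052172e-05,
       9.54036630e-04, 1.92042907e-03]), 'effort': array([-5.27705797e-04, -3.93674254e+01, -3.70181537e+01, -3.05420508e-04,
        7.05950733e-03,  1.70407048e-07]), 'tool_pos': array([ 0.28055596, -0.55795592,  0.30266142]), 'tool_rot': array([-3.05479696e+00, -7.24649808e-01,  3.39094416e-04]), 'contact_force': array([-0.83089602,  0.78979401,  0.51345995]), 'wrist_torque': array([0.00534379, 0.01977282, 0.00053183]), 'grip_force': 0.0, 'opening': 0.0854413296848415} 0.0726
scene {'vertical_fov': 44.510369840740964, 'cx': 305.0350765773447, 'cy': 231.21972985212395, 'dist_coeffs': array([-0.1294068,  0.       ,  0.       ,  0.       ,  0.       ]), 'R': array([[-0.4972264 , -0.86756171,  0.01012833],
       [-0.45804352,  0.2525688 , -0.85229404],
       [ 0.73685958, -0.42842232, -0.52296489]]), 't': array([0.27171147, 0.30457023, 0.92449882])} [-0.40661727  0.55487746  0.74031184]
top {'vertical_fov': 45.32585512866906, 'cx': 314.54962004325785, 'cy': 233.58886740632238, 'dist_coeffs': array([0.03305706, 0.        , 0.        , 0.        , 0.        ]), 'R': array([[-0.02953169, -0.99956316,  0.0011676 ],
       [-0.97861089,  0.02867471, -0.20371179],
       [ 0.20358932, -0.00715858, -0.97903021]]), 't': array([-0.0161983 ,  0.55900998,  1.25332094])} [ 0.29141213 -0.02324868  1.3409349 ]
```

View pics/scene0.png

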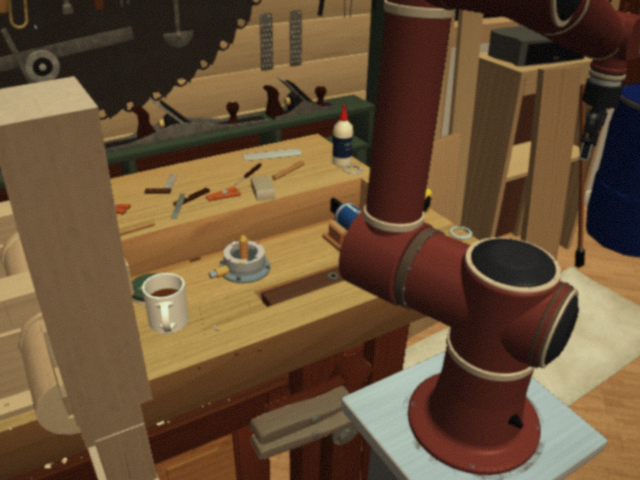

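View pics/top0.png

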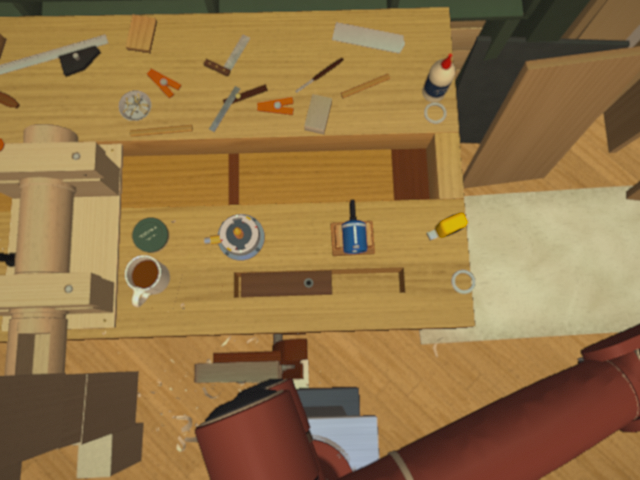

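The top picture shows the filter head at about (240,235) and the bowl in its cradle at about (353,238), with the knob toward +x. The mug is at (147,277), the wax tin at (150,235), the tape at (450,225) and the ring at (463,281). I'll zoom in on the head and bowl.

```bash
python3 - <<'E'
import cv2,pickle,numpy as np
t=pickle.load(open("top0.pkl","rb"))["image"];s=pickle.load(open("scene0.pkl","rb"))["image"]
z=lambda a,k:cv2.resize(a,None,fx=k,fy=k,interpolation=cv2.INTER_CUBIC)
a=z(t[200:275,200:275],5.333);b=z(t[195:270,320:395],5.333)
c=z(s[190:290,205:305],2) 
d=z(s[180:280,305:405],2)
out=np.zeros((600,800,3),np.uint8);out[:400,:400]=a;out[:400,400:]=b;out[400:,:200]=c;out[400:,200:400]=d
cv2.imwrite("pics/crop1.png",out)
E
```

```text
(no output)
```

View pics/crop1.png

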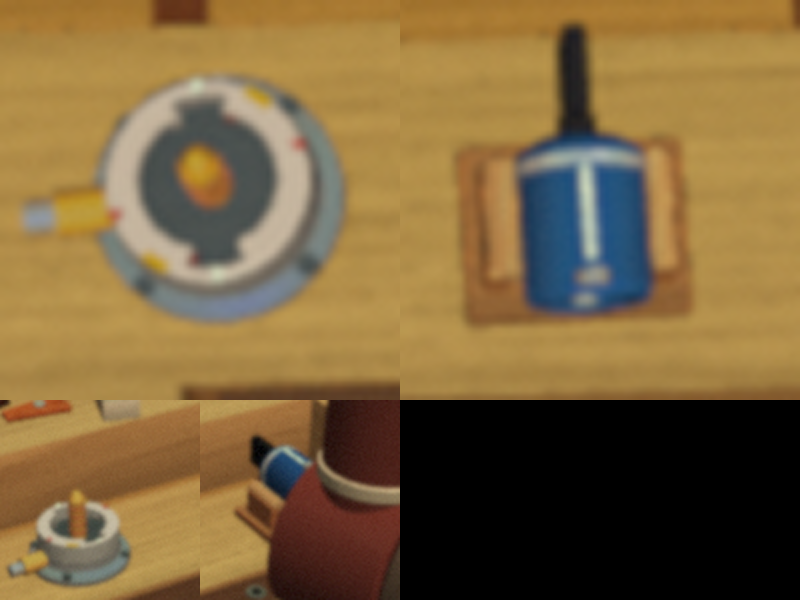

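The head's collar spans crop x 103–312 and y 75–285, with white marks at (197,86) and (217,272) and the stub on the left, so head +x points roughly to world +x. The bowl's stripe runs from about (585,165) to (592,260), the knob's far end is at (573,25), and the cradle board corners are at (457,148), (683,137), (692,315) and (466,322). Next I convert these to positions.

```bash
cat > h.py <<'E'
import cv2,pickle,numpy as np
def K(d):
    f=240/np.tan(np.radians(d["vertical_fov"]/2)); return np.array([[f,0,d["cx"]],[0,f,d["cy"]],[0,0,1]])
def unproj(d,uv,z):
    n=cv2.undistortPoints(np.array(uv,float).reshape(-1,1,2),K(d),d["dist_coeffs"])[:,0]
    r=np.c_[n,np.ones(len(n))]@d["R"]; c=-d["R"].T@d["t"]
    return c+r*((z-c[2])/r[:,2])[:,None]
def proj(d,X): return cv2.projectPoints(np.array(X,float).reshape(-1,3),cv2.Rodrigues(d["R"])[0],d["t"],K(d),d["dist_coeffs"])[0][:,0]
E
python3 - <<'E'
from h import *
np.set_printoptions(precision=4,suppress=True)
d=pickle.load(open("top0.pkl","rb"));k=5.3333
A=lambda p:[((u+.5)/k-.5+200,(v+.5)/k-.5+200) for u,v in p]
B=lambda p:[((u-400+.5)/k-.5+320,(v+.5)/k-.5+195) for u,v in p]
m=unproj(d,A([(197,86),(217,272)]),.045);print("marks",m,m.mean(0),np.linalg.norm(m[0]-m[1]),np.degrees(np.arctan2(*(m[0]-m[1])[[1,0]])))
y=unproj(d,A([(258,97),(154,263)]),.045);print("yellow",y.mean(0),np.degrees(np.arctan2(*(y[0]-y[1])[[1,0]])),np.linalg.norm(y[0]-y[1]))
print("collar LR",unproj(d,A([(103,180),(312,180)]),.045))
# collar segmentation
im=d["image"][200:275,200:275].astype(int); hsv=cv2.cvtColor(d["image"][200:275,200:275],cv2.COLOR_BGR2HSV)
big=cv2.resize(d["image"][200:275,200:275],None,fx=8,fy=8,interpolation=cv2.INTER_CUBIC);h=cv2.cvtColor(big,cv2.COLOR_BGR2HSV)
# inner dark opening
c=unproj(d,B([(457,148),(683,137),(692,315),(466,322)]),.012);print("board",c,c.mean(0))
for a,b in((1,2),(0,3)): print(np.degrees(np.arctan2(*(c[b]-c[a])[[1,0]])),np.linalg.norm(c[b]-c[a]))
print("w",[np.linalg.norm(c[0]-c[1]),np.linalg.norm(c[2]-c[3])],np.degrees(np.arctan2(*(c[2]-c[3])[[1,0]])))
s=unproj(d,B([(585,165),(591,260)]),.088);print("stripe",s,np.degrees(np.arctan2(*(s[1]-s[0])[[1,0]])))
w=unproj(d,B([(572,27),(577,128)]),.079);print("wing",w)
print("tip",unproj(d,A([(192,160)]),.084))
for nm,p,z in(("tape",[(451,225)],.06),("ring",[(463,281)],.006),("mug",[(147,277)],.05),("wax",[(150,235)],.027)):print(nm,unproj(d,p,z))
E
```

```text
marks [[0.6085 0.1466 0.045 ]
 [0.5262 0.1382 0.045 ]] [0.5673 0.1424 0.045 ] 0.08271125201252502 5.831837547440746
yellow [0.5668 0.1427 0.045 ] -32.03664855585193 0.08480162443665616
collar LR [[0.5679 0.1872 0.045 ]
 [0.5653 0.0972 0.045 ]]
board [[ 0.5939 -0.0711  0.012 ]
 [ 0.596  -0.1717  0.012 ]
 [ 0.5156 -0.1716  0.012 ]
 [ 0.5154 -0.0723  0.012 ]] [ 0.5552 -0.1217  0.012 ]
179.94634942443392 0.08032448415077635
-179.1247953470858 0.07848800311088891
w [np.float64(0.1006790477484704), np.float64(0.09938402453790839)] -89.8735743935675
stripe [[ 0.5677 -0.1216  0.088 ]
 [ 0.5272 -0.1224  0.088 ]] -178.96982025932158
wing [[ 0.63   -0.1194  0.079 ]
 [ 0.5858 -0.1197  0.079 ]]
tip [[0.5671 0.1437 0.084 ]]
tape [[ 0.5687 -0.3441  0.06  ]]
ring [[ 0.4462 -0.375   0.006 ]]
mug [[0.4711 0.3473 0.05  ]]
wax [[0.5725 0.3499 0.027 ]]
```

drive_tool --rows '[[[0,0,0],0.113],[[0,0,0],0.113],[[0,0,0],0.113],[[0,0,0],0.113],[[0.026,-0.034,0],0],[[0.026,-0.034,0],0],[[0.026,-0.034,0],0],[[0.026,-0.034,0],0],[[0.026,-0.034,0],0],[[0.026,-0.034,0],0]]' --jaw 0.3

```text
t: 1.1
tool_pos: [0.4345, -0.3506, 0.3034]
tool_rot: [-3.141, -0.021, 0.001]
contact_force: [0.7, 0.3, 0.4]
opening: 0.06
grip_force: 0.0
```

drive_tool --rows '[[[0.0228,-0.0286,0.005],0],[[0.0228,-0.0286,0.005],0],[[0.0228,-0.0286,0.01],0],[[0.0228,-0.0286,0.015],0],[[0.0228,-0.0286,0.015],0],[[0.0228,-0.0286,0.015],0],[[0.0228,-0.0286,0.015],0],[[0.0228,-0.0286,0.015],0],[[0,0,0],0],[[0,0,0],0]]'

```text
t: 2.1
tool_pos: [0.6128, -0.1202, 0.2077]
tool_rot: [-3.141, -0.024, 0.004]
contact_force: [0.1, -1.0, 0.4]
opening: 0.06
grip_force: 0.0
```

drive_tool --rows '[[[0,0,0.02],0],[[0,0,0.02],0],[[0,0,0.02],0],[[0,0,0.017],0],[[0,0,0.01],0],[[0,0,0.0065],0],[[0,0,0],0]]'

```text
t: 2.8
tool_pos: [0.6127, -0.1212, 0.1148]
tool_rot: [-3.141, -0.021, 0.002]
contact_force: [0.2, -0.2, -0.1]
opening: 0.0598
grip_force: 0.0
```

drive_tool --rows '[[[0,0,0],0],[[0,0,0],0],[[0,0,0],0],[[0,0,0],0],[[0,0,0],0],[[0,0,0],0],[[0,0,0],0],[[0,0,0],0]]' --jaw 1 --grip_force 20

```text
t: 3.6
tool_pos: [0.6136, -0.121, 0.1161]
tool_rot: [3.141, 0.022, 0.002]
contact_force: [0.2, 0.1, 3.9]
opening: 0.0116
grip_force: 25.6
```

drive_tool --rows '[[[0,0,-0.01],0],[[0,0,-0.02],0],[[0,0,-0.02],0],[[0,0,-0.025],0],[[0,0,-0.025],0],[[0,0,-0.025],0],[[0,0,-0.025],0],[[0,0,-0.02],0],[[0,0,0],0],[[0,0,0],0]]'

```text
t: 4.6
tool_pos: [0.6127, -0.1209, 0.2846]
tool_rot: [-3.141, -0.022, 0.002]
contact_force: [0.4, 0.4, -2.6]
opening: 0.0119
grip_force: 24.8
```

```bash
cat > look.py <<'E'
import sys; from h import *; from station import ctrl,vision
tag=sys.argv[1]; n=sys.argv[2]; cx,cy,w=map(int,sys.argv[3:6])
o=ctrl.get_obs(); print({k:np.round(o[k],4) for k in("t","q","tool_pos","tool_rot","contact_force","wrist_torque","opening","grip_force")})
d=vision.get_image(n); pickle.dump(d,open(tag+".pkl","wb"))
h=w*3//4; x0=max(0,cx-w//2);y0=max(0,cy-h//2)
p=o["tool_pos"].copy();p[2]-=.054; print("grasp px",proj(d,p),"crop0",x0,y0,"k",800/w)
c=d["image"][y0:y0+h,x0:x0+w];cv2.imwrite(f"pics/{tag}.png",cv2.resize(c,None,fx=800/w,fy=800/w,interpolation=cv2.INTER_CUBIC)[:600])
E
python3 look.py s1 scene 370 170 160
```

```text
{'t': np.float64(4.6), 'q': array([-0.3139,  0.0642,  1.6333, -0.    ,  1.4451,  1.2431]), 'tool_pos': array([ 0.6127, -0.1209,  0.2846]), 'tool_rot': array([-3.1412e+00, -2.1700e-02,  1.5000e-03]), 'contact_force': array([ 0.3652,  0.4478, -2.636 ]), 'wrist_torque': array([-0.0125, -0.0885,  0.0185]), 'opening': np.float64(0.0119), 'grip_force': np.float64(24.7648)}
grasp px [[338.23853731 140.40449025]] crop0 290 110 k 5.0
```

View pics/s1.png

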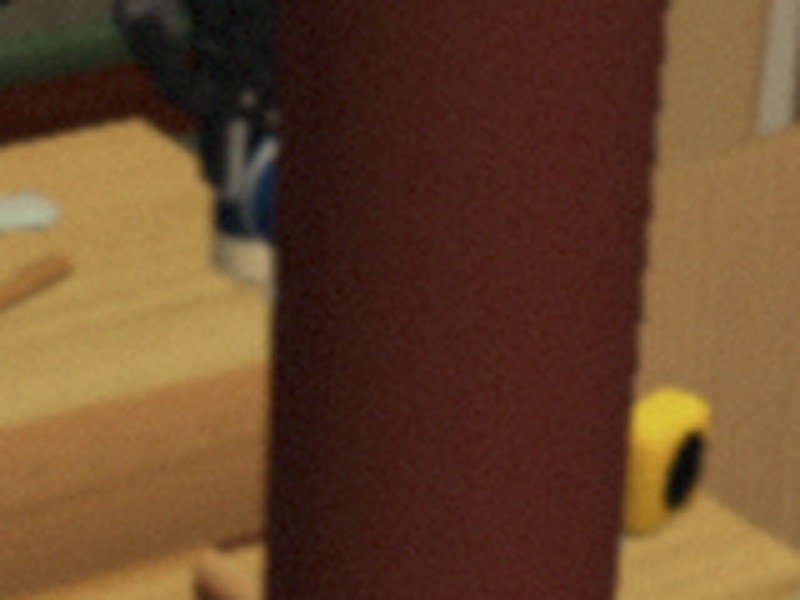

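The gripper has lifted the bowl, but the arm hides most of it. The wrist moment of about -0.089 N m, against a calculated 0.094, says the bowl is still horizontal. I'll ease the jaw in small steps so it pivots down.

drive_tool --rows '[[[0,0,0],0],[[0,0,0],0],[[0,0,0],0]]' --jaw 0.89

```text
t: 4.95
tool_pos: [0.6128, -0.1209, 0.2842]
tool_rot: [-3.141, -0.022, 0.003]
contact_force: [0.3, 0.3, -0.9]
opening: 0.0116
grip_force: 24.8
```

```bash
cat > st.py <<'E'
from station import ctrl;import numpy as np
o=ctrl.get_obs(); print({k:np.round(o[k],4).tolist() for k in("t","tool_pos","contact_force","wrist_torque","opening","grip_force")})
E
python3 st.py
```

```text
{'t': 4.95, 'tool_pos': [0.6128, -0.1209, 0.2842], 'contact_force': [0.3212, 0.2585, -0.9062], 'wrist_torque': [0.0248, -0.1333, 0.0222], 'opening': 0.0116, 'grip_force': 24.7576}
```

drive_tool --rows '[[[-0.008,-0.0263,0],0],[[-0.008,-0.0263,0],0],[[-0.008,-0.0263,0.005],0],[[-0.008,-0.0263,0.015],0],[[-0.008,-0.0263,0.02],0],[[0,0,0.025],0],[[0,0,0.025],0],[[0,0,0.017],0],[[0,0,0.005],0],[[0,0,0],0]]' --jaw 0.87

```text
t: 5.95
tool_pos: [0.5708, 0.01, 0.1725]
tool_rot: [-3.141, -0.022, 0.003]
contact_force: [0.5, -0.5, -1.2]
opening: 0.0119
grip_force: 24.6
```

```bash
python3 st.py
```

```text
{'t': 5.95, 'tool_pos': [0.5708, 0.01, 0.1725], 'contact_force': [0.4828, -0.4879, -1.2019], 'wrist_torque': [-0.0398, -0.0555, -0.029], 'opening': 0.0119, 'grip_force': 24.6227}
```

drive_tool --rows '[[[0,0,0],0],[[0,0,0],0],[[0,0,0],0]]' --jaw 0.86

```text
t: 6.25
tool_pos: [0.5721, 0.0098, 0.1747]
tool_rot: [3.141, 0.021, 0.004]
contact_force: [0.8, -0.3, -0.0]
opening: 0.0121
grip_force: 1.3
```

```bash
python3 st.py
```

```text
{'t': 6.25, 'tool_pos': [0.5721, 0.0098, 0.1747], 'contact_force': [0.8336, -0.2882, -0.0009], 'wrist_torque': [-0.0304, -0.0938, 0.0248], 'opening': 0.0121, 'grip_force': 1.2936}
```

drive_tool --rows '[[[0,0,0],0],[[0,0,0],0]]' --jaw 0.9

```text
t: 6.45
tool_pos: [0.5721, 0.0099, 0.1747]
tool_rot: [3.141, 0.022, 0.004]
contact_force: [0.6, 0.1, 0.7]
opening: 0.0113
grip_force: 21.5
```

```bash
python3 look.py s2 scene 335 190 160
```

```text
{'t': np.float64(6.45), 'q': array([-0.1128,  0.0419,  1.8484, -0.    ,  1.2488,  1.4442]), 'tool_pos': array([0.5721, 0.0099, 0.1747]), 'tool_rot': array([3.1412, 0.0216, 0.004 ]), 'contact_force': array([0.5975, 0.0823, 0.6861]), 'wrist_torque': array([ 0.0078, -0.1591, -0.0185]), 'opening': np.float64(0.0113), 'grip_force': np.float64(21.4824)}
grasp px [[295.82939068 204.6804114 ]] crop0 255 130 k 5.0
```

View pics/s2.png

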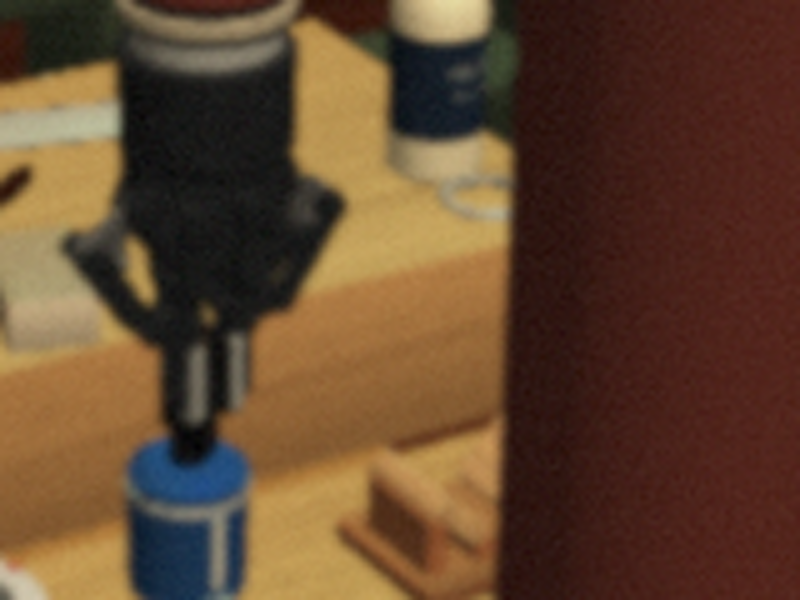

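The bowl now hangs mouth down. The centre of its closed end is at about crop (189,468), i.e. pixel (292.8,223.6), and a stripe is visible on the robot side. I'll work out the height and check for tilt.

```bash
python3 - <<'E'
from h import *
d=pickle.load(open("s2.pkl","rb"))
for z in(.0,.06,.07,.08,.0907): print(z,(proj(d,[.572,.0099,z])[0]-[255,130])*5)
im=d["image"];hsv=cv2.cvtColor(im,cv2.COLOR_BGR2HSV)
m=cv2.inRange(hsv,(95,120,40),(125,255,255));m[:, :275]=0;m[:,312:]=0;m[:205]=0;m[275:]=0
n,l,s,c=cv2.connectedComponentsWithStats(m);i=1+np.argmax(s[1:,4]);print(s[i],c[i])
for r in range(s[i][1],s[i][1]+s[i][3],3):
    x=np.where(l[r]==i)[0]
    if len(x):print(r,x.min(),x.max())
c0=im[200:275,255:330];cv2.imwrite("pics/s2b.png",cv2.resize(c0,None,fx=8,fy=8,interpolation=cv2.INTER_CUBIC))
E
```

```text
0.0 [203.65152152 604.58300044]
0.06 [203.89053279 492.51996858]
0.07 [203.93324699 473.31693679]
0.08 [203.97682279 453.96049775]
0.0907 [204.0244204  433.07787703]
[282 233  14  18 215] [288.69767442 241.81395349]
233 282 283
236 282 295
239 282 295
242 282 295
245 283 295
248 284 295
```

View pics/s2b.png

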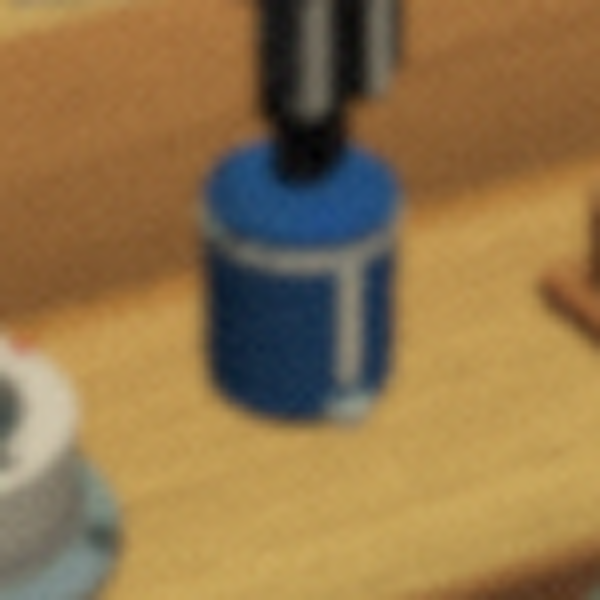

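The bowl stands upright on the bench. The closed end's centre is at about crop (301,193), i.e. pixel (292.6,224.1), and the fingers are centred near column 296.7. So the bowl is off along +x from the grasp point, and I'll measure how far with both cameras and regrip centred.

```bash
python3 - <<'E'
from h import *
d=pickle.load(open("s2.pkl","rb"))
print(unproj(d,[(292.6,224.1)],.07), unproj(d,[(255+350/8,200+405/8)],.006))
E
python3 look.py t2 top 305 232 80; python3 - <<'E'
from h import *
d=pickle.load(open("t2.pkl","rb"))
for p in([.572,.01,.07],[.572,.01,.0],[.582,.01,.07],[.572,.01,.1207]):print(p,proj(d,p))
E
```

```text
[[0.57756516 0.0149332  0.07      ]] [[0.5618008  0.00773067 0.006     ]]
{'t': np.float64(6.5), 'q': array([-0.1128,  0.0419,  1.8484, -0.    ,  1.2487,  1.4442]), 'tool_pos': array([0.5721, 0.0099, 0.1747]), 'tool_rot': array([3.1412, 0.0216, 0.0041]), 'contact_force': array([ 0.9339, -0.6943,  2.9384]), 'wrist_torque': array([-0.0024, -0.1213,  0.0425]), 'opening': np.float64(0.0115), 'grip_force': np.float64(21.5652)}
grasp px [[294.89226143 222.02440408]] crop0 265 202 k 10.0
[0.572, 0.01, 0.07] [[295.55199346 227.0823827 ]]
[0.572, 0.01, 0.0] [[296.46836519 233.39217544]]
[0.582, 0.01, 0.07] [[295.45126646 222.77609705]]
[0.572, 0.01, 0.1207] [[294.82548707 222.08064997]]
```

View pics/t2.png

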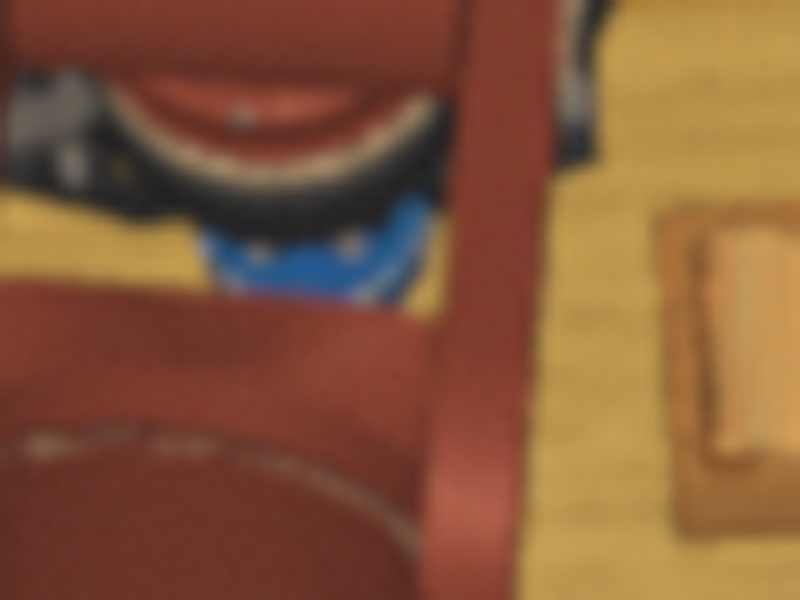

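In the top view the closed end's visible edge is at rows 231–232 and columns 285.5–307.8. Together with the scene picture this puts the bowl at x≈0.588, y≈0.008, about 16 mm off-centre in the grip. I'll release it on the bench, back off for a clean top view, and regrip.

drive_tool --rows '[[[0,0,0],0],[[0,0,0],0],[[0,0,0],0],[[0,0,-0.02],0],[[0,0,-0.03],0],[[0,0.04,-0.01],0],[[0,0.045,0],0],[[0,0.045,0],0],[[0,0.03,0],0],[[0,0,0],0]]' --jaw 0.5

```text
t: 7.55
tool_pos: [0.5732, -0.1534, 0.2332]
tool_rot: [3.141, 0.015, -0.001]
contact_force: [-0.9, -1.3, 0.2]
opening: 0.0429
grip_force: 0.0
```

```bash
python3 look.py t3 top 280 232 120
```

```text
{'t': np.float64(7.55), 'q': array([-3.8650e-01,  3.1600e-02,  1.7551e+00, -9.0000e-04,  1.3550e+00,
        1.1752e+00]), 'tool_pos': array([ 0.5732, -0.1534,  0.2332]), 'tool_rot': array([ 3.1407e+00,  1.4600e-02, -7.0000e-04]), 'contact_force': array([-0.877 , -1.2817,  0.1819]), 'wrist_torque': array([-0.0114,  0.0332, -0.0361]), 'opening': np.float64(0.0429), 'grip_force': np.float64(0.0)}
grasp px [[372.44059002 213.00435234]] crop0 220 187 k 6.666666666666667
```

View pics/t3.png

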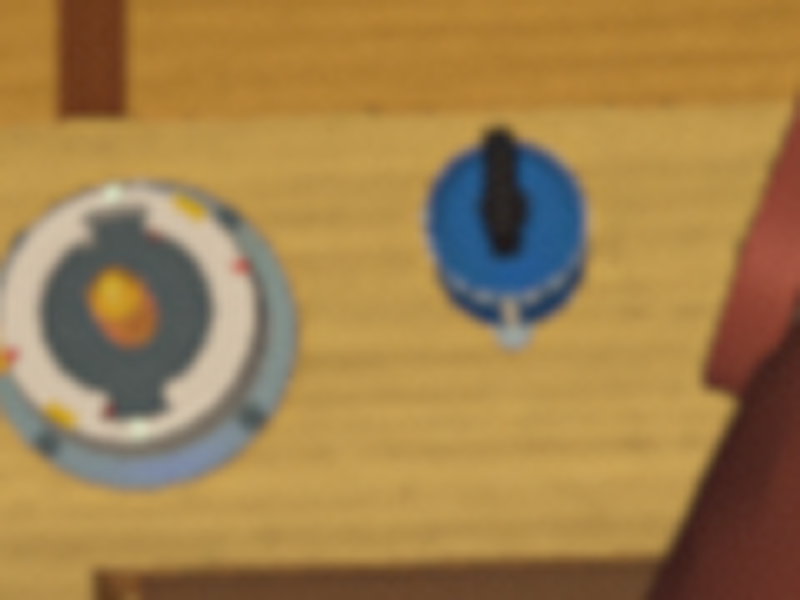

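The bowl stands free and upright: closed end centred at about crop (505,218), near lug at (513,338), wing top from (498,132) to (506,248).

```bash
python3 - <<'E'
from h import *
d=pickle.load(open("t3.pkl","rb"));k=800/120
P=lambda p:[((u+.5)/k-.5+220,(v+.5)/k-.5+187) for u,v in p]
c=unproj(d,P([(505,218)]),.07)[0];print("end",c,"diam",unproj(d,P([(425,218),(585,218),(505,138),(505,300)]),.07))
l=unproj(d,P([(513,340)]),.008)[0];w=unproj(d,P([(498,130),(507,250)]),.119);print("lug",l,"wing",w,w.mean(0))
v=c-l;print("yaw lug->c",np.degrees(np.arctan2(v[1],v[0])),np.hypot(*v[:2]));v=w[0]-w[1];print("yaw wing",np.degrees(np.arctan2(v[1],v[0])),np.hypot(*v[:2]))
m=unproj(d,P([(112,193),(138,428)]),.045);print(m,m.mean(0),np.degrees(np.arctan2(*(m[0]-m[1])[[1,0]])))
print(unproj(d,P([(125,310)]),.045))
E
```

```text
end [0.59015602 0.01010056 0.07      ] diam [[ 0.59095085  0.0373236   0.07      ]
 [ 0.58936009 -0.01712761  0.07      ]
 [ 0.61823803  0.0094602   0.07      ]
 [ 0.56162233  0.01074992  0.07      ]]
lug [0.56021914 0.0099014  0.008     ] wing [[0.60841724 0.01043854 0.119     ]
 [0.56788431 0.00840598 0.119     ]] [0.58815078 0.00942226 0.119     ]
yaw lug->c 0.3811623395113922 0.029937543385315235
yaw wing 2.870751126659004 0.04058385483769043
[[0.60892258 0.14700589 0.045     ]
 [0.52574743 0.138257   0.045     ]] [0.56733501 0.14263145 0.045     ] 6.004653781205394
[[0.5672479  0.14260876 0.045     ]]
```

drive_tool --rows '[[[0.005,-0.0408,0],0],[[0.005,-0.0408,0],0],[[0.005,-0.0408,0],0],[[0.0038,-0.0406,0],0],[[0,0,0],0],[[0,0,0.02],0],[[0,0,0.025],0],[[0,0,0.02],0],[[0,0,0.012],0],[[0,0,0],0]]'

```text
t: 8.6
tool_pos: [0.5885, 0.0135, 0.154]
tool_rot: [-3.141, -0.022, 0.007]
contact_force: [-0.3, 0.8, -0.1]
opening: 0.0431
grip_force: 0.0
```

drive_tool --rows '[[[0.001,0.0035,0],0],[[0,0,0],0],[[0,0,0],0]]'

```text
t: 8.9
tool_pos: [0.5919, 0.0095, 0.1579]
tool_rot: [3.141, 0.021, 0.004]
contact_force: [-1.2, 0.3, 0.2]
opening: 0.0427
grip_force: 0.0
```

drive_tool --rows '[[[0,0,0],0],[[0,0,0],0],[[0,0,0],0],[[0,0,0],0],[[0,0,0],0]]' --jaw 1 --grip_force 60

```text
t: 9.4
tool_pos: [0.5914, 0.0098, 0.157]
tool_rot: [3.141, 0.022, 0.001]
contact_force: [-0.7, -0.8, 3.0]
opening: 0.0115
grip_force: 58.6
```

drive_tool --rows '[[[0,0,-0.01],0],[[0,0,-0.025],0],[[0,0,-0.03],0],[[0,0,-0.03],0],[[0,0,-0.023],0],[[0,0,0],-0.091],[[-0.0025,-0.033,0],0],[[-0.0025,-0.033,0],0],[[-0.0025,-0.033,0],0],[[-0.0025,-0.033,0],0]]'

```text
t: 10.4
tool_pos: [0.5666, 0.141, 0.2741]
tool_rot: [-3.137, -0.164, 0.001]
contact_force: [0.6, -0.7, -0.6]
opening: 0.0113
grip_force: 58.8
```

drive_tool --rows '[[[0,0,0],0],[[0,0,0],0],[[0,0,0],0]]'

```text
t: 10.7
tool_pos: [0.5673, 0.1393, 0.2742]
tool_rot: [3.137, 0.164, -0.001]
contact_force: [-0.4, 0.3, -2.0]
opening: 0.0115
grip_force: 59.1
```

```bash
python3 look.py s4 scene 250 235 110; python3 - <<'E'
from h import *
from station import vision
d=vision.get_image("top");pickle.dump(d,open("t4.pkl","wb"));cv2.imwrite("pics/t4.png",cv2.resize(d["image"][195:270,190:290],None,fx=8,fy=8,interpolation=cv2.INTER_CUBIC))
E
```

```text
{'t': np.float64(10.7), 'q': array([ 1.1360e-01, -2.3500e-02,  1.7399e+00, -4.0000e-04,  1.4257e+00,
        1.5802e+00]), 'tool_pos': array([0.5673, 0.1393, 0.2742]), 'tool_rot': array([ 3.1369e+00,  1.6360e-01, -8.0000e-04]), 'contact_force': array([-0.3923,  0.2643, -2.0206]), 'wrist_torque': array([ 0.0029, -0.026 ,  0.0293]), 'opening': np.float64(0.0115), 'grip_force': np.float64(59.1243)}
grasp px [[240.40634918 177.24525324]] crop0 195 194 k 7.2727272727272725
```

View pics/s4.png

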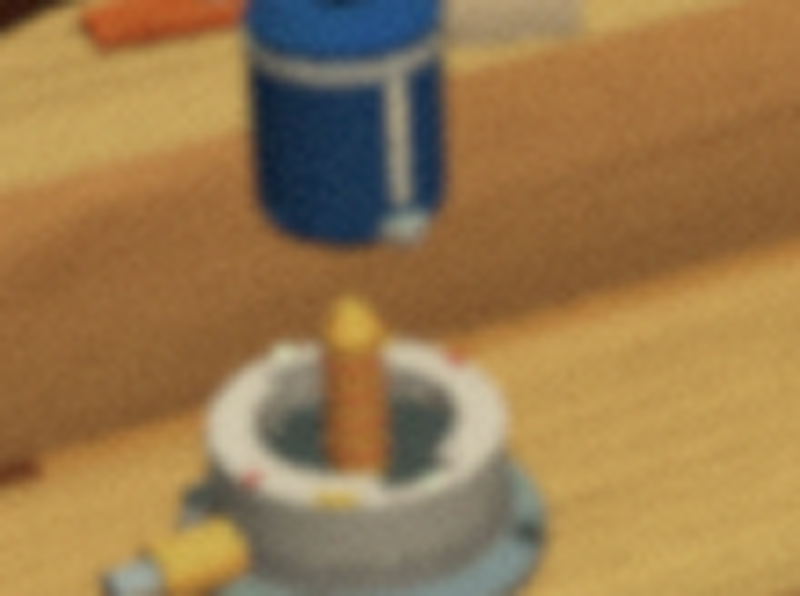

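The bowl hangs upright over the head. Its edges are at crop columns 248–443, the post tip is at (352,310), and the collar spans columns 207–508. I'll check the bowl's lateral offset against the head's axis.

```bash
python3 - <<'E'
from h import *
d=pickle.load(open("s4.pkl","rb"));k=800/110
q=lambda p:(proj(d,p)-[195,194]+.5)*k-.5
for z in(.012,.045,.084,.12,.187):print(z,q([.5673,.1426,z]))
def edges(x,y,z,r):
    a=np.linspace(0,2*np.pi,200);u=q(np.c_[x+r*np.cos(a),y+r*np.sin(a),0*a+z]);return u[:,0].min(),u[:,0].max(),u[:,1].min(),u[:,1].max()
print("collar",edges(.5673,.1426,.045,.0445));print("bowl top at tcp",edges(.5673,.1393,.187,.028),"mouth",edges(.5673,.1393,.117,.026),edges(.5673,.1393,.125,.028))
print("d/dx",q([.5773,.1426,.15])-q([.5673,.1426,.15]),"d/dy",q([.5673,.1526,.15])-q([.5673,.1426,.15]))
print("lug",q([.5673-.035*np.cos(.104),.1393-.035*np.sin(.104),.123]))
E
```

```text
0.012 [[356.1219861  509.25302624]]
0.045 [[351.01874139 417.31732749]]
0.084 [[344.87629708 305.30104487]]
0.12 [[339.10042848 198.56519871]]
0.187 [[328.08669022  -8.94591992]]
collar (np.float64(199.8691443753622), np.float64(501.73684165344736), np.float64(336.63593062913475), np.float64(502.9491183648201))
bowl top at tcp (np.float64(238.04473072042887), np.float64(439.56640437547003), np.float64(-57.499958526225576), np.float64(36.162793388461935)) mouth (np.float64(259.1934308810544), np.float64(440.7973681394648), np.float64(159.4166808348553), np.float64(251.75771393265444)) (np.float64(250.60018034643892), np.float64(446.84638765029473), np.float64(132.2135550250957), np.float64(231.05358998598805))
d/dx [[-14.56876784 -15.0732102 ]] d/dy [[-32.38953896   8.40807224]]
lug [[412.75462756 238.51059373]]
```

View pics/t4.png

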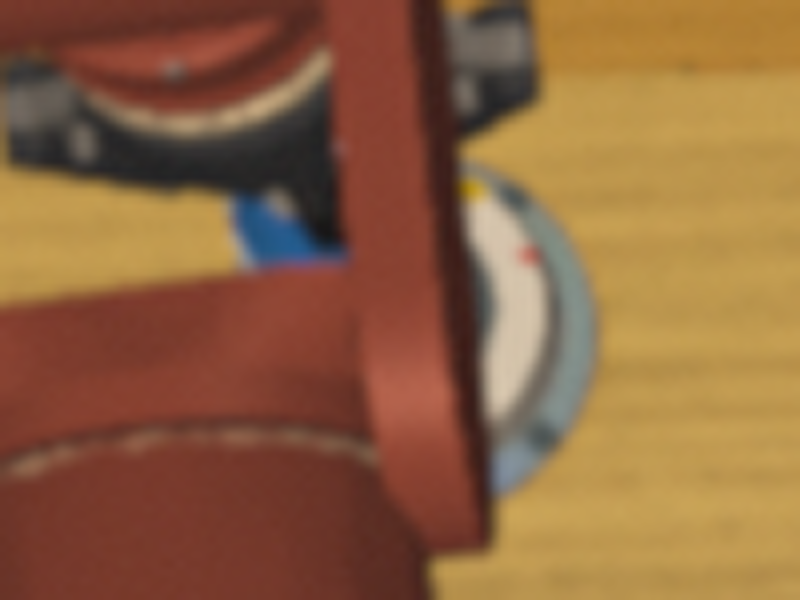

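```bash
python3 - <<'E'
from h import *
d=pickle.load(open("s4.pkl","rb"))
im=d["image"].astype(float); b=im[...,0]-im[...,2]  # blue minus red
from numpy import interp
def cross(r,lo,hi):
    s=b[r-1:r+2,lo:hi].mean(0); t=(s.max()+np.median(np.r_[s[:4],s[-4:]]))/2
    i=np.where(s>t)[0]; a,e=i[0],i[-1]
    f=lambda i,j:(i+(t-s[i])/(s[j]-s[i])*(j-i))
    return lo+f(a-1,a),lo+f(e+1,e)
x,y=.5673,.1393
a=np.linspace(0,2*np.pi,400)
for r in range(204,222,2):
    e=cross(r,220,266)
    # predicted silhouette of cylinder r=28 at that row
    best=[]
    pts=[]
    for z in np.linspace(.125,.187,60): pts.append(proj(d,np.c_[x+.028*np.cos(a),y+.028*np.sin(a),0*a+z]))
    P=np.concatenate(pts);m=abs(P[:,1]-r)<.5;p=(P[m,0].min(),P[m,0].max())
    print(r,np.round(e,2),np.round(p,2),"mid diff",round(sum(e)/2-sum(p)/2,2),"w",round(e[1]-e[0],1),round(p[1]-p[0],1))
E
```

```text
204 [228.9  255.39] [228.01 255.49] mid diff 0.39 w 26.5 27.5
206 [229.06 255.33] [228.13 255.57] mid diff 0.34 w 26.3 27.4
208 [229.31 255.36] [228.27 255.64] mid diff 0.38 w 26.1 27.4
210 [229.43 255.44] [228.4  255.72] mid diff 0.37 w 26.0 27.3
212 [229.55 255.48] [228.53 255.79] mid diff 0.35 w 25.9 27.3
214 [229.66 255.57] [228.66 255.87] mid diff 0.35 w 25.9 27.2
216 [229.76 255.63] [228.79 255.95] mid diff 0.32 w 25.9 27.2
218 [229.92 255.59] [228.92 256.01] mid diff 0.29 w 25.7 27.1
220 [230.13 255.44] [229.06 255.69] mid diff 0.41 w 25.3 26.6
```

drive_tool --rows '[[[-0.0005,-0.0027,0],0],[[0,0,0],0],[[0,0,0.015],0],[[0,0,0.015],0],[[0,0,0.015],0],[[0,0,0.012],0],[[0,0,0.008],0],[[0,0,0],0],[[0,0,0],0]]'

```text
t: 11.7
tool_pos: [0.5667, 0.1426, 0.2095]
tool_rot: [-3.137, -0.165, -0.0]
contact_force: [-0.0, -0.6, -1.1]
opening: 0.0112
grip_force: 59.1
```

```bash
python3 look.py s5 scene 245 245 100
```

```text
{'t': np.float64(11.7), 'q': array([0.1193, 0.0332, 1.7949, 0.    , 1.3133, 1.5852]), 'tool_pos': array([0.5667, 0.1426, 0.2095]), 'tool_rot': array([-3.1373e+00, -1.6460e-01, -2.0000e-04]), 'contact_force': array([-0.0337, -0.6096, -1.0741]), 'wrist_torque': array([0.0539, 0.0181, 0.0131]), 'opening': np.float64(0.0112), 'grip_force': np.float64(59.1473)}
grasp px [[240.4999312  206.09051967]] crop0 195 208 k 8.0
```

View pics/s5.png

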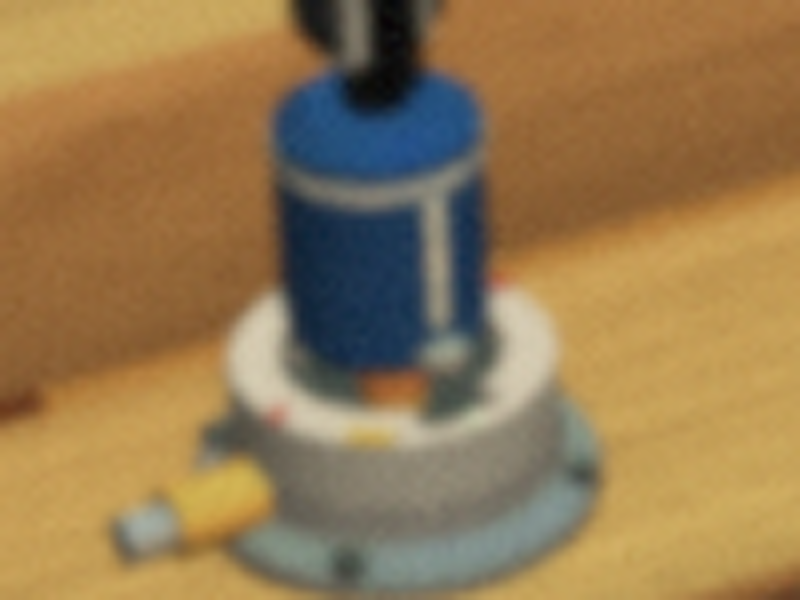

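The bowl is around the post with its mouth just above the collar. The bowl's centre column (about 390) is close to the collar's (394), and the lug at (447,350) faces the gap. Lowering gently.

drive_tool --rows '[[[0,0,0.003],0],[[0,0,0.003],0],[[0,0,0.003],0],[[0,0,0.003],0],[[0,0,0],0]]'

```text
t: 12.25
tool_pos: [0.5662, 0.1425, 0.1967]
tool_rot: [3.137, 0.165, -0.002]
contact_force: [-0.2, -0.3, -1.5]
opening: 0.011
grip_force: 59.1
```

drive_tool --rows '[[[0,0,0.003],0],[[0,0,0.003],0],[[0,0,0.002],0],[[0,0,0],0]]'

```text
t: 12.65
tool_pos: [0.5663, 0.1426, 0.1889]
tool_rot: [3.137, 0.165, -0.001]
contact_force: [-0.1, -0.6, -1.8]
opening: 0.0112
grip_force: 59.1
```

Free so far; on to the seat.

drive_tool --rows '[[[0,0,0.002],0],[[0,0,0.001],0],[[0,0,0.001],0],[[0,0,0],0]]'

```text
t: 13.05
tool_pos: [0.5665, 0.1426, 0.1852]
tool_rot: [3.137, 0.165, -0.0]
contact_force: [-0.8, -0.8, -2.1]
opening: 0.0113
grip_force: 59.1
```

drive_tool --rows '[[[0,0,0.001],0],[[0,0,0.001],0],[[0,0,0],0],[[0,0,0],0]]'

```text
t: 13.45
tool_pos: [0.5669, 0.1427, 0.1849]
tool_rot: [-3.137, -0.165, -0.001]
contact_force: [-2.3, 0.5, 5.0]
opening: 0.0112
grip_force: 60.4
```

Seated: 5 N at TCP z 0.185, as expected. Now the twist of about 38°.

drive_tool --rows '[[[0,0,0],0.07],[[0,0,0],0.07],[[0,0,0],0.07],[[0,0,0],0.07],[[0,0,0],0.07],[[0,0,0],0.07],[[0,0,0],0.07],[[0,0,0],0.06],[[0,0,0],0],[[0,0,0],0]]'

```text
t: 14.45
tool_pos: [0.5674, 0.1422, 0.185]
tool_rot: [3.064, -0.691, 0.004]
contact_force: [-0.5, -1.8, 5.1]
opening: 0.0115
grip_force: 60.2
```

```bash
python3 look.py s6 scene 245 245 100
```

```text
{'t': np.float64(14.45), 'q': array([ 1.1890e-01,  5.9800e-02,  1.8112e+00, -1.5000e-03,  1.2683e+00,
        2.1337e+00]), 'tool_pos': array([0.5674, 0.1422, 0.185 ]), 'tool_rot': array([ 3.0641, -0.6909,  0.0041]), 'contact_force': array([-0.4995, -1.8364,  5.1095]), 'wrist_torque': array([-0.6196,  0.2286,  0.101 ]), 'opening': np.float64(0.0115), 'grip_force': np.float64(60.2462)}
grasp px [[241.09888351 216.23587355]] crop0 195 208 k 8.0
```

View pics/s6.png

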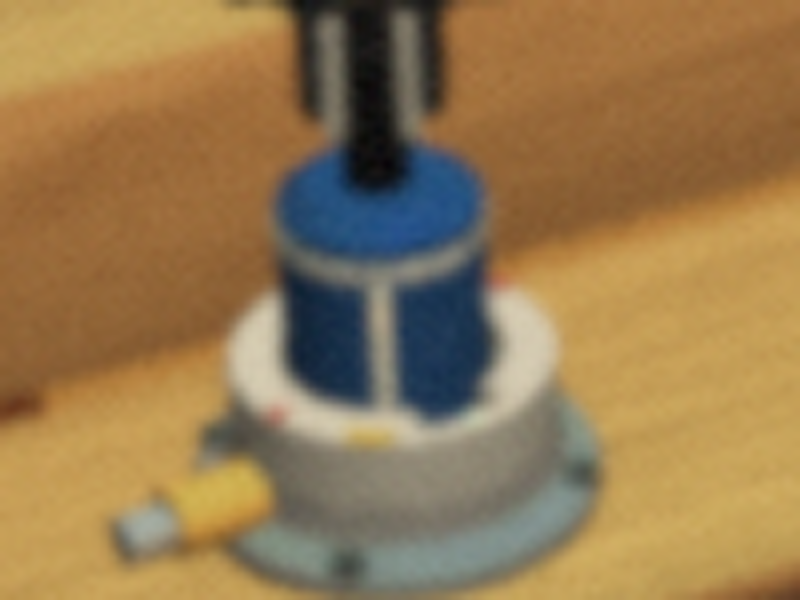

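The bowl is home and turned about 31°. The stripe reaches the collar at (387,405), just short of the yellow band at (370,437). The wrist moment of 0.10 N m matches the spring. I'll add the rest.

drive_tool --rows '[[[0,0,0],0.04],[[0,0,0],0.04],[[0,0,0],0.033],[[0,0,0],0],[[0,0,0],0],[[0,0,0],0]]'

```text
t: 15.1
tool_pos: [0.5674, 0.142, 0.185]
tool_rot: [3.02, -0.863, 0.004]
contact_force: [-0.3, -3.3, 6.0]
opening: 0.0114
grip_force: 60.3
```

```bash
python3 - <<'E'
from h import *; from station import ctrl,vision
o=ctrl.get_obs();print({k:np.round(o[k],3).tolist() for k in("t","tool_pos","tool_rot","contact_force","wrist_torque","grip_force")})
tr=o["tool_rot"];yaw=2*np.degrees(np.arctan(tr[1]/tr[0]));print("yaw",yaw,"twist",6-yaw)
d=vision.get_image("scene");pickle.dump(d,open("s7.pkl","wb"))
im=d["image"].astype(float)
R=im[...,2]
# stripe column by red-channel centroid on rows of the blue wall; compare to model for each twist
obs=[]
for r in range(245,256,2):
    s=R[r-1:r+2,234:252].mean(0);w=np.clip(s-(s.min()+s.max())/2,0,None);obs.append((r,234+(w*np.arange(len(s))).sum()/w.sum()))
b=im[...,0]-im[...,2]
for t in (30,34,36,38,40,42,46):
    a=np.radians(180+6-t);z=np.linspace(.04,.09,60)
    # calibrated shift +0.9 px from collar
    p=proj(d,np.c_[0*z+.567+.028*np.cos(a),0*z+.1425+.028*np.sin(a),z])
    p=p[np.argsort(p[:,1])]
    print(t,[round(u-.9-np.interp(r,p[:,1],p[:,0]),2) for r,u in obs])
y=proj(d,[[.5673+.0400*np.cos(np.radians(186-38)),.1426+.04*np.sin(np.radians(186-38)),.045]]);print("yellow pred crop",(y-[195,208])*8)
cv2.imwrite("pics/s7.png",cv2.resize(d["image"][208:283,195:295],None,fx=8,fy=8,interpolation=cv2.INTER_CUBIC))
E
```

```text
{'t': 15.1, 'tool_pos': [0.567, 0.142, 0.185], 'tool_rot': [3.02, -0.863, 0.004], 'contact_force': [-0.335, -3.314, 6.036], 'wrist_torque': [-0.783, 0.268, 0.066], 'grip_force': 60.27}
yaw -31.885618587266084 twist 37.88561858726608
30 [np.float64(-2.67), np.float64(-2.68), np.float64(-2.63), np.float64(-2.63), np.float64(-2.67), np.float64(-2.71)]
34 [np.float64(-1.73), np.float64(-1.74), np.float64(-1.69), np.float64(-1.69), np.float64(-1.73), np.float64(-1.78)]
36 [np.float64(-1.26), np.float64(-1.27), np.float64(-1.23), np.float64(-1.22), np.float64(-1.27), np.float64(-1.31)]
38 [np.float64(-0.79), np.float64(-0.8), np.float64(-0.76), np.float64(-0.76), np.float64(-0.8), np.float64(-0.85)]
40 [np.float64(-0.32), np.float64(-0.34), np.float64(-0.3), np.float64(-0.3), np.float64(-0.34), np.float64(-0.39)]
42 [np.float64(0.14), np.float64(0.12), np.float64(0.16), np.float64(0.16), np.float64(0.12), np.float64(0.07)]
46 [np.float64(1.05), np.float64(1.03), np.float64(1.07), np.float64(1.07), np.float64(1.02), np.float64(0.97)]
yellow pred crop [[363.15083174 427.88229675]]
```

View pics/s7.png

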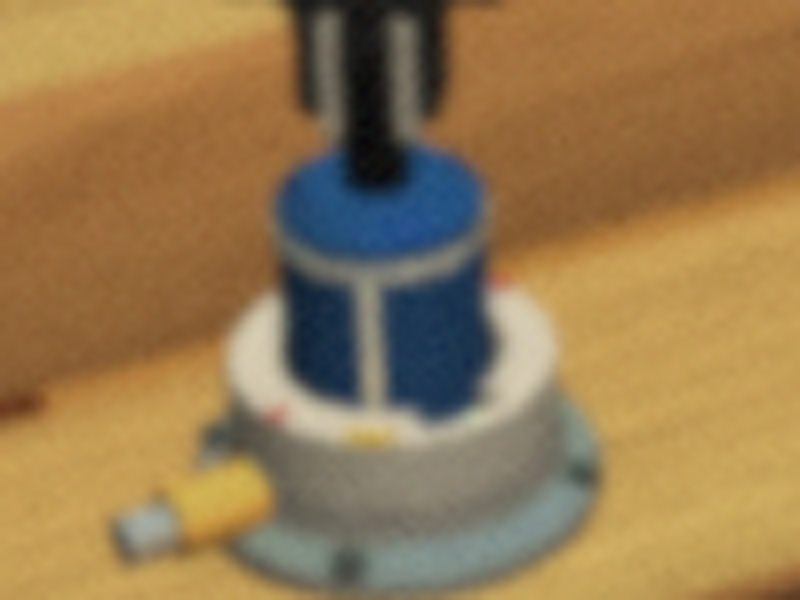

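The stripe meets the collar at about (373,405), in line with the yellow band at (370,437). The twist is 37.9° by tool angle and about 38–41° by camera, and the bowl is home and held at 60 N.

```bash
python3 -c "
from station import ctrl;print(ctrl.finish_job())"
```

```text
the job is handed in; nothing more can be done
None
```

The job is handed in: the bowl is fully home over the post and twisted about 38° clockwise, its stripe pointing at the yellow band well short of the click, and the gripper holds the knob at 60 N against the spring; the arm was kept clear of the mug, tape, wax tin and ring, though I took no final picture of them.

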